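# Set the laminator's film lever to the third click and start it

## Task

On the desktop laminator, push the black film-thickness lever with the fingertips away from its end stop, counting the clicks, and leave it resting in the third click without ever running it on past that one. Then press the large round start key fully down and let it go. Only push and press: do not grip the lever, leave the small reverse key alone, and leave the office things on and around the machine where they are.

Things in the scene. Friction and masses are not known exactly. Their poses are not given: they have to be found in the camera images.
- laminator: grey pouch laminator, fixed, 150 (its x) by 380 (its y) by 75 mm high; controls on its flat top. Origin: centre of its underside. Its x points from the front (paper infeed; the sheet there is seen only) to the back, y along its length, z up. Beside the lever's slot are six dark cross marks 16 mm apart along +y: the first, short one is the end stop, the long ones clicks 1 to 5.
- lever_tab (a point): centre of the top face of the film lever's black tab: 28 mm along the machine's x, 10 mm thick along its y (the way it slides), top 30 mm above the machine's top, solid from 4 mm above it. Pushing its -y face along +y moves it through the clicks. It starts at the end stop, at machine (0, 30) mm; on its -y side the strip within 20 mm of x = 0 is free for 60 mm.
- lever (a joint): slide of the lever in m along the machine's +y: 0 at the end stop (start), 0.080 at the far stop. Clicks 1 to 5 lie at 0.016, 0.032, 0.048, 0.064, 0.080: the third is 0.048. Up to about 6 N is needed to climb out of a click; half-way to the next (0.008 on) the resistance vanishes and the lever jumps ahead into the next click by itself, and stays there when let go.
- start_key_top (a point): centre of the top face of the start key, a white round key of 30 mm diameter in a black round housing on the machine's top at machine (-12 mm, -75 mm). It is pressed straight down.
- start_key (a joint): travel of the start key in m, 0 up, 0.006 fully down; a spring of about 5 N at full travel returns it.
- reverse_key_top (a point): centre of the top face of the reverse key, the smaller white round key (16 mm diameter) at machine (-12 mm, -135 mm), 60 mm from the start key. To be left alone.
- reverse_key (a joint): travel of the reverse key in m, 0 up, 0.005 fully down (4 N).
- stapler: black stapler, loose, 130 by 34 by 46 mm high, on the desk at the machine's right end; origin under its centre. Leave alone.
- pen_cup: dark metal cup, loose, 80 mm across, 100 mm high, on the desk at the machine's left end; origin under its centre. Leave alone.
- clip_bowl: low dark metal bowl, loose, 96 mm across, 35 mm high, on the desk behind the machine; origin under its centre. Leave alone.
- ink_tin: orange tin, loose, 54 mm across, 55 mm high, on the desk behind the machine; origin under its centre. Leave alone.
- tape_box: small cardboard box, loose, 45 by 30 by 24 mm high, on the machine's top near its left end, beyond the lever's far stop; origin under its centre. Leave alone.
- sharpener: metal pencil sharpener, loose, 28 by 20 by 16 mm high, on the machine's top near its back edge, between keys and lever; origin under its centre. Leave alone.
- mug: white mug, loose, 80 mm across, 90 mm high, on the desk behind the machine; origin under its centre. Leave alone.

How it is judged:
On the way, in this order (a step that is already met when the one before it is completed fails the run):
1. the lever rests in the third click (value of joint lever between 0.044 and 0.052 m), for 0.3 s.
2. the start key is pressed fully down (all of step 1 and value of joint start_key above 0.0045 m), for 0.05 s.
At the end, for the whole second after the job is handed in: The lever is at rest in the third click (0.048 m within 4 mm), both keys are up, and every loose thing is within 15 mm of where it began (all of step 1 and velocity of joint lever between -0.005 and 0.005 m/s and value of joint each of start_key, reverse_key below 0.0015 m and distance of each of stapler, pen_cup, clip_bowl, ink_tin, tape_box, sharpener, mug from where it was at the start of the episode below 0.015 m); the robot touches nothing.
It fails at once if the lever is run past the third click (beyond 0.0565 m, the top of the rise to the fourth) (value of joint lever above 0.0565 m).
It fails at once if the start key is pressed (over 3 mm) while the lever is not in the third click (value of joint start_key above 0.003 m and not (value of joint lever between 0.044 and 0.052 m)).
It fails at once if the reverse key is pressed (over 2 mm) (value of joint reverse_key above 0.002 m).
It fails at once if the lever is gripped or forced (over 30 N) (contact force between the fingers and lever above 30 N).
It fails at once if a bystander is shifted over 20 mm or lifted (distance of any of stapler, pen_cup, clip_bowl, ink_tin, tape_box, sharpener, mug from where it was at the start of the episode above 0.02 m).
It also fails if it takes over 64 s, if anything falls off the work surface, if the arm or the gripper's body presses on something with over 40 N, if the wrist force passes 120 N, or if a joint passes its speed limit or range.

## Robot

A 6-joint arm with a two-finger parallel gripper is mounted at the origin on the work surface. World frame = base frame: x ahead of the robot, y to its left, z up, the work surface at z = 0. Lengths are in m, angles in rad, forces in N, time in s.
With the tool pointing down it reaches from about 0.325 to 0.925 m from the base axis. Payload 3.1 kg.
Tool frame: the origin (TCP) lies at the very end of the fingers, on their centre line; the grasp point (between the pads) lies 19 mm behind it; z points along the fingers, y is the line along which they close (so a half turn about z gives the same grasp; the last joint's range is limited). The gripper opens to 85 mm and grips with 20 to 120 N. Pads are 22 mm wide; open, the fingers measure 114 mm over their backs; the gripper's body (76 mm by 85 mm) begins 54 mm behind the grasp point. The pads swing forward as they close: fully open they stand 13 mm farther back than shut.
Start: joints at [1.209, 0.217, 1.613, -0, 1.311, -0.112], TCP at [0.154, 0.606, 0.231] pointing down, gripper open.
Joint ranges: [-2.75, 2.75], [-0.78, 2.1], [0.31, 2.55], [-1.13, 4.27], [0.13, 2.63], [-2.58, 2.58]. Speed limits (rad/s): [2.79, 2.79, 3.14, 3.14, 3.14, 3.14].

## Interface

Orientations are given as a unit quaternion [x, y, z, w].
In Python, from station import r gives the robot as it stands.
- The arm moves only by the tool step_arm, never from a script. Its argument "plan" is a list of rows, each a list of 2 entries, a list of its own where there are three numbers: the shift along the tool's x, y, z in mm, then the turn about the tool's z in rad. A call has 1 to 12 rows; each row is the pose to reach, as a shift and turn from the pose commanded when the call began, along the tool's axes at that moment; what a row does not reach only later rows make up. A row lasts 1/8 s, in which the tool goes at most 62.5 mm and 10.7 degrees, less where a joint would pass 70% of its speed; a pose out of reach is approached as far as the arm can. A call with a gripper value outside its range is refused whole. "hand" is the closure in counts, from 0 (fully open) to 255 (shut), set as the call begins (left out, the last holds). The fingers move at their own pace and stop on an object; "grip_force" is the grip in N (left out, the last holds). Time passes only in rows, so rows that repeat a pose let the fingers close. It gives the time, the measured TCP pose, the force, the opening and the grip force at its end, in the units of the state.
- r.state(): the state, without advancing time (a new reading comes with each control period).
- r.snapshot(name): name is "scene" or "top"; returns the picture (420x560x3 uint8, red, green, blue); there is no depth.
- r.camera_model(name): a dict with "mtx" (3x3 intrinsics, pixels), "extrinsics" (4x4, takes a point from world to camera coordinates). Camera axes: x right, y down, z forward; pixel columns grow to the right and rows downward; lengths in m; the calibration is good to about 2 mm. A picture is of the moment at which its call begins. camera_model takes no time and is no camera call.
- r.finish_job(): hands the job in; it is judged then, once.
The state is a dict: "time": time; "q": joint angles; "qvel": joint speeds; "joint_efforts": joint torques, N m; "tool_pos": TCP position; "orientation": TCP orientation; "contact_force": force on the tool from outside, world axes, zero at the start; "torque": the same for the moment, N m; "opening": finger opening in m; "finger_force": force on a finger pad.
Only numpy, scipy, OpenCV 4.12 (cv2) and the standard library are available. Lean on these libraries where they do the work, as an engineer would, in place of code of your own. Each camera call takes 0.05 s, during which the arm holds its last target. There are 200 camera calls.

## Working session

There is one attempt and no reset: what is moved stays moved. The work goes in short steps, Python scripts to look and compute and a tool call to move; the robot and the scene stay as the last step left them, time stands still between calls to the robot, and variables do not carry over. Pictures are saved under pics/ and viewed, at most 10 in all, crops included, and the job is handed in when it is done.

Besides the shell and the picture viewer there is one more tool, called in YAML: its name, and indented under it one key for each argument. step_arm: Moves the arm, as the interface text tells. Its arguments: {"type":"object","properties":{"plan":{"type":"array"},"hand":{"type":"number"},"grip_force":{"type":"number"}},"required":["plan"]}

```bash
mkdir -p pics; python3 - <<'E'
from station import r
import cv2
for n in("top","scene"):
    cv2.imwrite(f"pics/{n}0.png",cv2.cvtColor(r.snapshot(n),cv2.COLOR_RGB2BGR))
    m=r.camera_model(n);print(m["mtx"],m["extrinsics"])
s=r.state();print(s["time"],s["tool_pos"],s["orientation"],s["contact_force"],s["opening"])
E
```

```text
[[392.25084208   0.         280.99980209]
 [  0.         392.25084208 209.55683571]
 [  0.           0.           1.        ]] [[-0.0150302  -0.99948694  0.02828339  0.04196133]
 [-0.98862351  0.01062114 -0.15003582  0.63306646]
 [ 0.14965844 -0.03021669 -0.98827592  0.79277812]
 [ 0.          0.          0.          1.        ]]
[[393.27407622   0.         279.00523022]
 [  0.         393.27407622 206.90238868]
 [  0.           0.           1.        ]] [[ 0.63363606  0.77338833  0.01938633 -0.41657799]
 [ 0.58692935 -0.4642432  -0.66331907 -0.27876828]
 [-0.50400326  0.43168129 -0.74808554  1.17909045]
 [ 0.          0.          0.          1.        ]]
0.1 [0.1542315  0.60488755 0.23006584] [ 1.24593619e-01  9.92207228e-01 -1.08706631e-03 -2.53827503e-04] [-0.36949223  0.81914585 -0.2582598 ] 0.08537554713957977
```

View pics/top0.png

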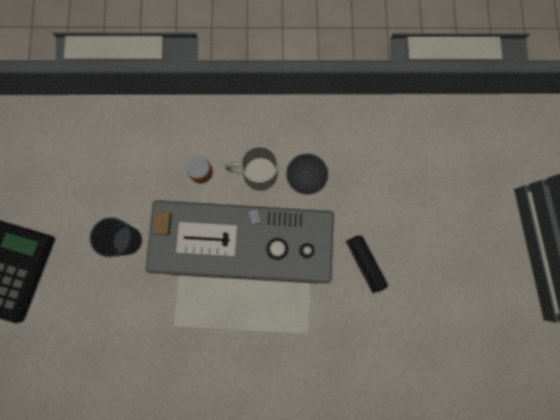

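View pics/scene0.png

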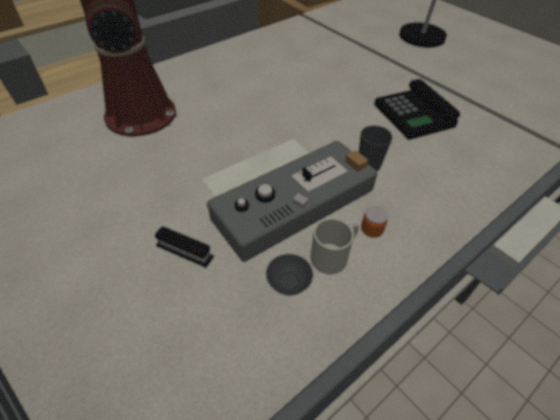

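The top view shows the laminator with corners near (153,202), (333,211), (331,282), (147,272). The tab is at about (226,239), the start key at (277,248) and the reverse key at (307,251). In the scene view the start key is at (265,192), the reverse key at (241,204) and the tab at (307,174).

```bash
cat > h.py <<'E'
import numpy as np,cv2
from station import r
def ray(n,uv):
    m=r.camera_model(n);E=np.array(m["extrinsics"]);R=E[:3,:3];t=E[:3,3]
    d=R.T@np.linalg.solve(np.array(m["mtx"]),[uv[0],uv[1],1]);return -R.T@t,d/np.linalg.norm(d)
def plane(n,uv,z):
    c,d=ray(n,uv);return c+d*(z-c[2])/d[2]
def tri(a,b):
    (c,d),(e,f)=ray("top",a),ray("scene",b)
    s=np.linalg.lstsq(np.c_[d,-f],e-c,rcond=None)[0];p,q=c+s[0]*d,e+s[1]*f
    return (p+q)/2,np.linalg.norm(p-q)
def blob(img,box,f):
    x0,y0,x1,y1=box;c=img[y0:y1,x0:x1].astype(int);m=f(c).astype(np.uint8)
    n,l,s,ce=cv2.connectedComponentsWithStats(m);i=1+s[1:,4].argmax()
    return ce[i]+[x0,y0],s[i]
E
python3 - <<'E'
from h import *
np.set_printoptions(precision=4,suppress=True)
T=cv2.imread("pics/top0.png");S=cv2.imread("pics/scene0.png")
w=lambda c:c.min(2)>120
for nm,a,b in(("start",(265,236,290,261),(254,180,277,204)),("rev",(298,242,316,260),(233,195,250,212))):
    A,B=blob(T,a,w),blob(S,b,w);print(nm,A,B,tri(A[0],B[0]),plane("top",A[0],.09))
d=lambda c:c.max(2)<50
A=blob(T,(219,230,233,248),d);print("tab",A,plane("top",A[0],.105))
# machine top outline: grey-bluish darker than desk
g=cv2.GaussianBlur(T,(3,3),0).astype(int)
m=((g.max(2)<110)).astype(np.uint8)
n,l,s,ce=cv2.connectedComponentsWithStats(m);i=l[265,300];print(s[i])
mm=cv2.morphologyEx((l==i).astype(np.uint8),cv2.MORPH_OPEN,np.ones((9,9)))
c=max(cv2.findContours(mm,0,2)[0],key=cv2.contourArea);R=cv2.minAreaRect(c);print(R)
P=np.array([plane("top",p,.075) for p in cv2.boxPoints(R)]);print(P)
a=cv2.resize(T[195:290,140:340],None,fx=4,fy=4,interpolation=2)
b=cv2.resize(S[140:255,205:380],None,fx=4,fy=4,interpolation=2)[:, :700]
cv2.imwrite("pics/a.png",cv2.convertScaleAbs(a,alpha=1.5));cv2.imwrite("pics/b.png",cv2.convertScaleAbs(b,alpha=1.5))
E
```

```text
start (array([276.9187, 248.1301]), array([  6,   6,  13,  13, 123], dtype=int32)) (array([264.7297, 188.6892]), array([ 5,  5, 12,  8, 74], dtype=int32)) (array([0.5494, 0.0452, 0.0937]), np.float64(0.0016083304708619994)) [0.5491 0.0444 0.09  ]
rev (array([307., 250.]), array([ 7,  6,  5,  5, 21], dtype=int32)) (array([241. , 200.5]), array([ 6,  4,  5,  4, 16], dtype=int32)) (array([ 0.5449, -0.0148,  0.0926]), np.float64(0.0017152251945115554)) [ 0.5446 -0.0158  0.09  ]
tab (array([224.7391, 239.0652]), array([ 2,  3,  7, 12, 46], dtype=int32)) [0.5674 0.1468 0.105 ]
[  145   200   190    84 11705]
((240.0955810546875, 241.4765625), (187.72830200195312, 75.04791259765625), 3.3177809715270996)
[[ 0.5029  0.3103  0.075 ]
 [ 0.6551  0.307   0.075 ]
 [ 0.6283 -0.0796  0.075 ]
 [ 0.4755 -0.0653  0.075 ]]
```

View pics/a.png

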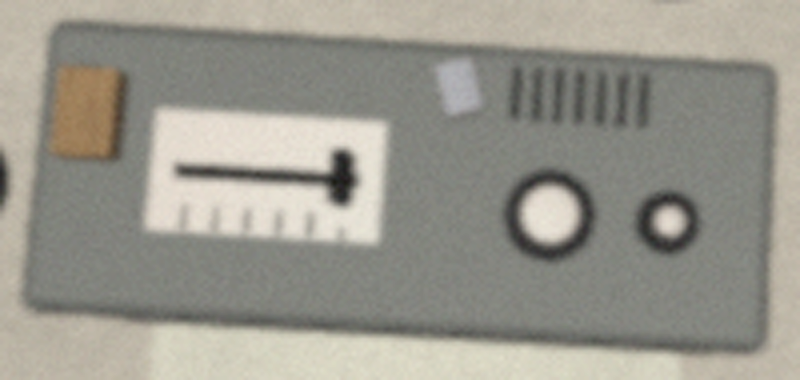

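View pics/b.png

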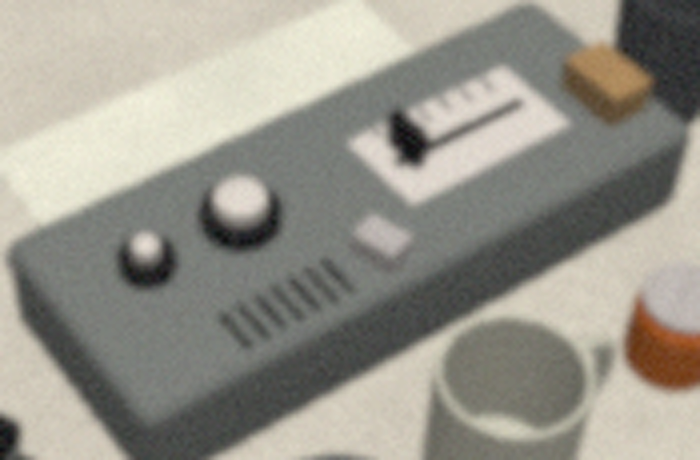

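The close views agree: machine y points along world (0.073, 0.997). The tab is near (0.568, 0.148) and the start key near (0.549, 0.045), with its top at about z = 0.093. The way between them is free. I'll move above the strip behind the lever with the fingers shut.

step_arm:
  plan:
    - [[-520,-371,0],-0.177]
    - [[-520,-371,0],-0.177]
    - [[-520,-371,0],-0.177]
    - [[-520,-371,0],-0.177]
    - [[-520,-371,0],-0.177]
    - [[-520,-371,0],-0.177]
    - [[-520,-371,0],-0.177]
    - [[-520,-371,0],-0.177]
    - [[-520,-371,0],-0.177]
    - [[-520,-371,0],-0.177]
    - [[-520,-371,0],-0.177]
    - [[-520,-371,0],-0.177]
  hand: 255
  grip_force: 40

```text
time: 1.6
tool_pos: [0.5664, 0.1171, 0.2306]
orientation: [0.037, 0.999, 0.0, -0.001]
contact_force: [-0.4, -0.1, -0.2]
opening: -0.0
finger_force: 0.0
```

step_arm:
  plan:
    - [[0,0,50],0]
    - [[0,0,95],0]
    - [[0,0,115],0]
    - [[0,0,130],0]
    - [[0,0,140],0]
    - [[0,0,143],0]
    - [[0,0,143],0]

```text
time: 2.48
tool_pos: [0.5674, 0.1176, 0.0892]
orientation: [0.036, 0.999, 0.0, 0.001]
contact_force: [-0.1, 0.4, -0.5]
opening: 0.0002
finger_force: 0.0
```

```bash
python3 - <<'E'
from h import *
T=cv2.cvtColor(r.snapshot("top"),cv2.COLOR_RGB2BGR);S=cv2.cvtColor(r.snapshot("scene"),cv2.COLOR_RGB2BGR)
a=cv2.resize(S[140:255,205:380],None,fx=4,fy=4,interpolation=2)
cv2.imwrite("pics/c.png",cv2.convertScaleAbs(a,alpha=1.5))
s=r.state();print(s["tool_pos"],s["contact_force"])
E
```

```text
[0.56753192 0.11758317 0.08936388] [ 1.0369042  -0.83913258 -0.19806372]
```

View pics/c.png

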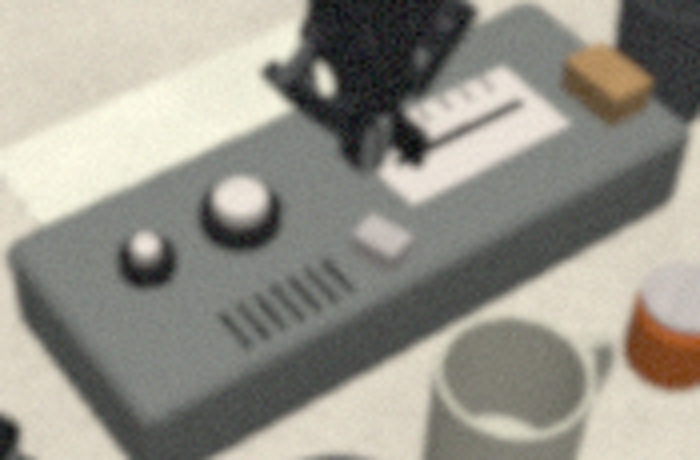

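The shut fingertips hang just on the -y side of the tab, about (375,140) against the tab at (410,140) in the crop, and touch nothing. Next I'll push slowly along tool y.

step_arm:
  plan:
    - [[0,2,0],0]
    - [[0,4,0],0]
    - [[0,6,0],0]
    - [[0,8,0],0]
    - [[0,8,0],0]

```text
time: 3.2
tool_pos: [0.5672, 0.1257, 0.0883]
orientation: [0.036, 0.999, 0.0, -0.0]
contact_force: [-0.5, 0.3, 1.3]
opening: 0.0003
finger_force: 0.0
```

step_arm:
  plan:
    - [[0,1,0],0]
    - [[0,2,0],0]
    - [[0,3,0],0]
    - [[0,3,0],0]

```text
time: 3.7
tool_pos: [0.5674, 0.1286, 0.0883]
orientation: [0.036, 0.999, -0.0, 0.0]
contact_force: [-0.3, 0.0, -0.1]
opening: -0.0001
finger_force: 0.0
```

step_arm:
  plan:
    - [[0,1,0],0]
    - [[0,2,0],0]
    - [[0,3,0],0]
    - [[0,3,0],0]

```text
time: 4.2
tool_pos: [0.5676, 0.131, 0.0883]
orientation: [0.036, 0.999, -0.001, -0.0]
contact_force: [-0.4, -3.1, 0.2]
opening: 0.0001
finger_force: 1.6
```

step_arm:
  plan:
    - [[0,1,0],0]
    - [[0,2,0],0]
    - [[0,3,0],0]
    - [[0,3,0],0]

```text
time: 4.7
tool_pos: [0.5678, 0.1338, 0.0883]
orientation: [0.036, 0.999, -0.001, -0.0]
contact_force: [-0.4, -5.7, 1.3]
opening: 0.0
finger_force: 2.7
```

step_arm:
  plan:
    - [[0,1,0],0]
    - [[0,2,0],0]
    - [[0,2,0],0]

```text
time: 5.08
tool_pos: [0.568, 0.1365, 0.0883]
orientation: [0.036, 0.999, 0.0, -0.0]
contact_force: [0.3, -3.5, 0.3]
opening: 0.0
finger_force: 1.6
```

step_arm:
  plan:
    - [[0,1,0],0]
    - [[0,2,0],0]
    - [[0,2,0],0]

```text
time: 5.45
tool_pos: [0.5682, 0.1393, 0.0883]
orientation: [0.036, 0.999, 0.001, 0.0]
contact_force: [-0.4, -0.0, 0.1]
opening: -0.0001
finger_force: 0.0
```

step_arm:
  plan:
    - [[0,1,0],0]
    - [[0,2,0],0]
    - [[0,2,0],0]

```text
time: 5.82
tool_pos: [0.5683, 0.1407, 0.0883]
orientation: [0.036, 0.999, 0.0, 0.0]
contact_force: [0.2, -0.7, 0.3]
opening: 0.0001
finger_force: 0.0
```

The first click has been passed, with the jump at TCP y of about 0.138. I'm continuing to the second one.

step_arm:
  plan:
    - [[0,2,0],0]
    - [[0,4,0],0]
    - [[0,6,0],0]
    - [[0,8,0],0]
    - [[0,9,0],0]
    - [[0,9,0],0]

```text
time: 6.58
tool_pos: [0.5689, 0.1486, 0.0883]
orientation: [0.036, 0.999, -0.001, -0.0]
contact_force: [-0.8, -4.8, 1.9]
opening: 0.0003
finger_force: 2.5
```

step_arm:
  plan:
    - [[0,1,0],0]
    - [[0,2,0],0]
    - [[0,3,0],0]
    - [[0,3,0],0]

```text
time: 7.08
tool_pos: [0.5692, 0.1519, 0.0883]
orientation: [0.036, 0.999, -0.0, -0.0]
contact_force: [-0.4, -3.6, 1.3]
opening: 0.0001
finger_force: 2.1
```

step_arm:
  plan:
    - [[0,1,0],0]
    - [[0,2,0],0]
    - [[0,3,0],0]
    - [[0,3,0],0]

```text
time: 7.58
tool_pos: [0.5694, 0.1561, 0.0883]
orientation: [0.036, 0.999, 0.0, 0.0]
contact_force: [-0.2, 0.2, -0.0]
opening: -0.0001
finger_force: 0.0
```

step_arm:
  plan:
    - [[0,2,0],0]
    - [[0,4,0],0]
    - [[0,6,0],0]
    - [[0,8,0],0]
    - [[0,9,0],0]
    - [[0,9,0],0]

```text
time: 8.32
tool_pos: [0.57, 0.1638, 0.0883]
orientation: [0.036, 0.999, -0.001, -0.0]
contact_force: [-0.0, -4.7, 1.2]
opening: 0.0001
finger_force: 2.2
```

The second click is passed. The lever is now climbing toward the third, with the jump expected at y of about 0.1695.

step_arm:
  plan:
    - [[0,1,0],0]
    - [[0,2,0],0]
    - [[0,3,0],0]
    - [[0,3,0],0]

```text
time: 8.82
tool_pos: [0.5702, 0.1667, 0.0883]
orientation: [0.036, 0.999, -0.001, -0.0]
contact_force: [-0.3, -6.0, 1.4]
opening: -0.0001
finger_force: 2.7
```

step_arm:
  plan:
    - [[0,1,0],0]
    - [[0,2,0],0]
    - [[0,3,0],0]
    - [[0,3,0],0]

```text
time: 9.32
tool_pos: [0.5705, 0.1713, 0.0883]
orientation: [0.036, 0.999, 0.001, 0.0]
contact_force: [-0.5, 0.1, 0.5]
opening: -0.0002
finger_force: 0.0
```

step_arm:
  plan:
    - [[0,-10,0],0]
    - [[0,-20,0],0]
    - [[0,-20,-30],0]
    - [[0,-20,-70],0]
    - [[6,-70,-70],0]
    - [[12,-127,-70],0]
    - [[12,-127,-70],0]
    - [[12,-127,-70],0]

```text
time: 10.32
tool_pos: [0.5492, 0.0443, 0.1583]
orientation: [0.037, 0.999, 0.0, 0.0]
contact_force: [0.0, 0.0, 0.8]
opening: -0.0
finger_force: 0.0
```

```bash
python3 - <<'E'
from h import *
T=cv2.cvtColor(r.snapshot("top"),cv2.COLOR_RGB2BGR);S=cv2.cvtColor(r.snapshot("scene"),cv2.COLOR_RGB2BGR)
a=cv2.resize(S[140:255,205:380],None,fx=4,fy=4,interpolation=2)
b=cv2.resize(T[195:290,140:315],None,fx=4,fy=4,interpolation=2)
cv2.imwrite("pics/d.png",cv2.resize(cv2.convertScaleAbs(np.vstack([a,b]),alpha=1.5),None,fx=.7,fy=.7))
s=r.state();print(s["tool_pos"],s["contact_force"])
E
```

```text
[0.54938999 0.04529297 0.15827748] [0.45827867 0.55615629 0.40407025]
```

View pics/d.png

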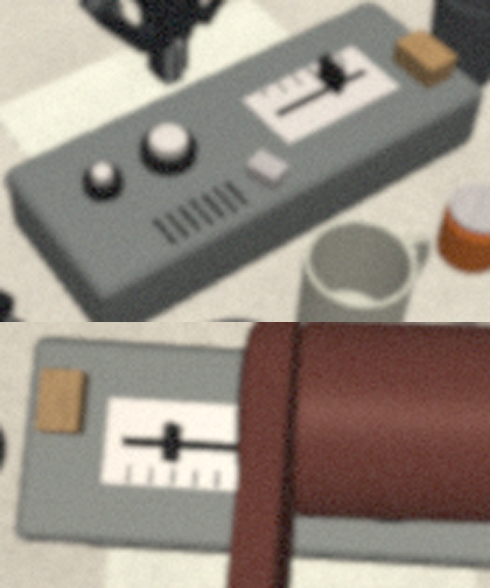

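The lever tab stands at the third long mark ((172,440) in the lower half), and the fingers hover over the start key. Pressing now.

step_arm:
  plan:
    - [[0,0,30],0]
    - [[0,0,52],0]
    - [[0,0,60],0]
    - [[0,0,62],0]
    - [[0,0,62],0]

```text
time: 11.05
tool_pos: [0.5501, 0.045, 0.0972]
orientation: [0.036, 0.999, 0.0, 0.001]
contact_force: [0.9, -0.5, -0.2]
opening: -0.0001
finger_force: 0.0
```

step_arm:
  plan:
    - [[0,0,1],0]
    - [[0,0,2],0]
    - [[0,0,3],0]
    - [[0,0,3],0]

```text
time: 11.55
tool_pos: [0.5504, 0.0447, 0.0941]
orientation: [0.037, 0.999, 0.0, 0.001]
contact_force: [0.6, 1.8, 3.3]
opening: -0.0003
finger_force: 1.5
```

step_arm:
  plan:
    - [[0,0,1],0]
    - [[0,0,2],0]
    - [[0,0,3],0]
    - [[0,0,3],0]

```text
time: 12.05
tool_pos: [0.5503, 0.0447, 0.0911]
orientation: [0.036, 0.999, 0.0, 0.001]
contact_force: [2.4, 1.7, 5.3]
opening: 0.0001
finger_force: 2.7
```

step_arm:
  plan:
    - [[0,0,1],0]
    - [[0,0,2],0]
    - [[0,0,2],0]

```text
time: 12.42
tool_pos: [0.5504, 0.0447, 0.0909]
orientation: [0.036, 0.999, 0.0, 0.001]
contact_force: [-2.1, 1.2, 14.5]
opening: -0.0001
finger_force: 7.4
```

The force jumps with no further travel, so the key is at its bottom stop. I'll release and retreat.

step_arm:
  plan:
    - [[0,0,-5],0]
    - [[0,0,-20],0]
    - [[0,0,-60],0]
    - [[0,0,-110],0]
    - [[60,0,-110],0]
    - [[120,0,-110],0]
    - [[120,0,-110],0]
    - [[120,0,-110],0]

```text
time: 13.42
tool_pos: [0.4292, 0.0532, 0.1981]
orientation: [0.036, 0.999, -0.0, -0.0]
contact_force: [0.5, -0.0, -0.5]
opening: -0.0
finger_force: 0.0
```

```bash
python3 - <<'E'
from h import *
S=cv2.cvtColor(r.snapshot("scene"),cv2.COLOR_RGB2BGR)
cv2.imwrite("pics/e.png",cv2.convertScaleAbs(cv2.resize(S[120:300,140:400],None,fx=3,fy=3,interpolation=2),alpha=1.5))
s=r.state();print(s["time"],s["tool_pos"],s["contact_force"])
E
```

```text
13.475 [0.43032662 0.05310436 0.19869806] [ 0.93268542  0.47680794 -0.04280563]
```

View pics/e.png

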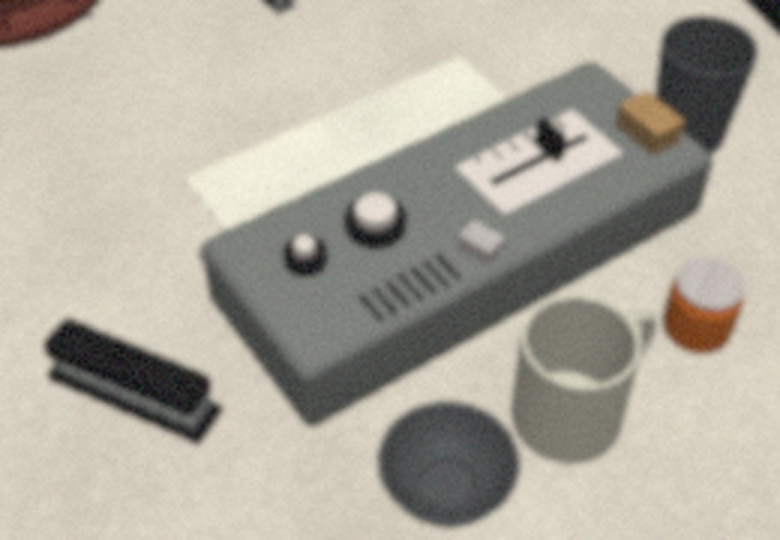

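The lever is still in the third click (tab at (550,140)), both keys are up at (377,212) and (305,248), and nothing else has moved. Handing in.

```bash
python3 -c "
from station import r
print(r.finish_job())"
```

```text
the job is handed in; nothing more can be done
None
```

The job is handed in, though it returned no verdict: the lever rests in the third click, the start key was pressed to its stop and came back up, and the final picture shows nothing else moved.

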